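# Start a clamping bolt in its threaded boss

## Robot

A 6-joint arm with a two-finger parallel gripper is mounted at the origin on a cart in front of the work surface, level with it; the furniture and walls round the work are solid. World frame = base frame: x ahead of the robot, y to its left, z up, the work surface at z = 0. Lengths are in m, angles in rad, forces in N, time in s.
With the tool pointing down it reaches from about 0.375 to 0.925 m from the base axis. Payload 5.7 kg.
Tool frame: the origin (TCP) lies at the very end of the fingers, on their centre line; the grasp point (between the pads) lies 19 mm behind it; z points along the fingers, y is the line along which they close (so a half turn about z gives the same grasp; the last joint's range is limited). The gripper opens to 88 mm and grips with 3 to 60 N. Pads are 20 mm wide; open, the fingers measure 115 mm over their backs; the gripper's body (75 mm by 178 mm) begins 61 mm behind the grasp point.
Start: joints at [-1.307, 0.359, 1.51, -0, 1.272, -0.115], TCP at [0.222, -0.557, 0.223] pointing down, gripper open.
Joint ranges: [-2.97, 2.97], [-1.01, 2.36], [0.21, 2.38], [-0.96, 4.11], [0.2, 2.71], [-2.98, 2.98]. Speed limits (rad/s): [2.39, 2.39, 3.14, 3.14, 3.14, 3.14].

## Interface

Orientations are given as a rotation vector (axis times angle).
In Python, from rig import status, viewer, close_job gives the robot as it stands.
- The arm moves only by the shell command python3 -m crank 'ROWS' [FORCE]. ROWS is JSON, a list of rows, each a list of 7 numbers: the shift along the tool's x, y, z in cm, then the turn, a rotation vector about the tool's x, y, z in degrees, then the finger opening in cm, from 0 to 8.78. In form: [[x, y, z, rx, ry, rz, claw], ...]. A call has 1 to 10 rows; each row shifts and turns the commanded pose from where the row before left it, along the tool's axes as they then stand; what a row does not reach is not made up. A row lasts 1/8 s, in which the tool goes at most 62.5 mm and 10.7 degrees, less where a joint would pass 70% of its speed; a pose out of reach is approached as far as the arm can. A call with a gripper value outside its range is refused whole. The fingers move at their own pace and stop on an object; FORCE is the grip in N (left out, the last holds). Time passes only in rows, so rows that do not move let the fingers close. It gives the time, the measured TCP pose, the force, the opening and the grip force at its end, in the units of the state.
- status.get_obs(): the state, without advancing time (a new reading comes with each control period).
- viewer.capture(name): name is "scene" or "top"; returns a dict with "image" (400x640x3 uint8, red, green, blue), "K" (3x3 intrinsics, pixels), "k1" (the pictures are not rectified: a ray, as slopes to the right and down, at radius r is drawn at 1 + k1 r^2 times it, then the intrinsics apply), "rvec" (rotation vector, rad) and "tvec" (3), from world to camera coordinates, as OpenCV has them. Camera axes: x right, y down, z forward; pixel columns grow to the right and rows downward; lengths in m; the calibration is good to about 2 mm. A picture is of the moment at which its call begins. There is no depth.
- close_job(): hands the job in; it is judged then, once.
The state is a dict: "time": time; "joint_pos": joint angles; "qvel": joint speeds; "tau": joint torques, N m; "eef_pos": TCP position; "tool_rot": TCP orientation; "wrist_force": force on the tool from outside, world axes, zero at the start; "wrist_torque": the same for the moment, N m; "width": finger opening in m; "grasp_force": force on a finger pad.
Only numpy, scipy, OpenCV 4.12 (cv2) and the standard library are available. Lean on these libraries where they do the work, as an engineer would, in place of code of your own. Each camera call takes 0.05 s, during which the arm holds its last target. There are 200 camera calls.

## Task

Start the bolt in its threaded boss: turn it backward (counter-clockwise seen from above), without lifting it, until you feel it drop into the thread, then turn it forward (clockwise) one full turn from there and no further. Finish with the gripper still holding the bolt by its bar, started but not screwed home, and leave the things lying around undisturbed.

Things in the scene. Friction and masses are not known exactly. Their poses are not given: they have to be found in the camera images.
- boss: Aluminium threaded boss fixed to the table: upright barrel 45 mm across, rim 63 mm above the table, on a 90 x 64 x 8 mm foot plate with a screw head near each corner. Origin: centre of the plate's underside; z up on the barrel's axis; x along the 90 mm length. Inside, a right-handed two-start coarse thread, 16 mm per turn, open at the top by two mouths on the +x and -x sides.
- mouth (a point): Point on the rim over the +x mouth, 22.5 mm from the axis, 63 mm above the table. Between the mouths the thread's top is faced off to two flat lands 62 mm above the table; a stop 5 mm proud at the clockwise end of each land keeps the bolt on its land from turning forward into the thread.
- bolt: Loose steel bolt, 0.2 to 0.4 kg, upright in the boss with 0.7 mm play: 18 mm shank, two 4.5 mm thread lugs at +x and -x, 22 mm above its lower end, cross bar on top. Origin: centre of the lower end; z up; x along bar and lugs. Origin is 42 mm above the table at the start (lugs on the lands), 34 mm once dropped, 18 mm after one turn; it would be home after 1.5 turns. Stays when let go.
- bar_centre (a point): Centre of the bolt's dark cross bar (38 mm long along the bolt's x, 12 mm thick, 22 mm high), 73 mm above the bolt's origin. Grip and turn the bolt by the bar, from above. The bolt drops 8 mm by its own weight only: a tightly gripped bolt cannot fall, a loosely straddled bar can.
- bar_end (a point): End of the cross bar, 19 mm from the axis along the bolt's +x. At the start it stands 0.75 to 2.3 rad clockwise of point mouth; the bolt drops when it comes within about 0.15 rad of it, and the mouth's far edge stops it turning further back. It points at the mouth again after one full turn forward.
- clamp_fork: Bystander: black slotted table clamp, 81 x 26 x 10 mm, lying loose. Origin: centre of its underside.
- lens_tube: Bystander: black lens tube, 30 mm diameter, 30 mm high, standing loose. Origin: centre of its underside.
- adapter: Bystander: brass threaded adapter ring, 40 mm diameter, 9 mm high, lying loose. Origin: centre of its underside.
Things that resemble listed ones, but are neither listed nor needed, are in the scene too. Leave any pink or red look-alike of the bolt alone.

How it is judged:
By the outcome, as a careful person would: the job done as asked, in the order asked, and still so for the second after the job is handed in, while the arm keeps its last pose, push and grip.
It also fails if it takes over 67 s, if anything falls off the work surface, if the arm or the gripper's body presses on something with over 40 N, if the wrist force passes 120 N, or if a joint passes its speed limit or range.

## Working session

There is one attempt and no reset: what is moved stays moved. The work goes in short steps, Python scripts to look and compute and a shell command to move; the robot and the scene stay as the last step left them, time stands still between calls to the robot, and variables do not carry over. Pictures are saved under pics/ and viewed, at most 10 in all, crops included, and the job is handed in when it is done.

```bash
ls; mkdir -p pics; cat > h.py <<'E'
import numpy as np, cv2
from rig import status, viewer
def cap(n):
    d=viewer.capture(n); return d
def cam(d):
    R=cv2.Rodrigues(np.array(d["rvec"],float))[0]; t=np.array(d["tvec"],float).ravel(); return R,t
def ray(d,uv):
    K=np.array(d["K"]); R,t=cam(d); x=(uv[0]-K[0,2])/K[0,0]; y=(uv[1]-K[1,2])/K[1,1]
    rd=np.hypot(x,y); r=rd
    for _ in range(30): r=rd/(1+d["k1"]*r*r)
    s=r/rd if rd>0 else 1
    v=R.T@np.array([x*s,y*s,1]); return -R.T@t, v/np.linalg.norm(v)
def plane(d,uv,z):
    o,v=ray(d,uv); return o+v*(z-o[2])/v[2]
def two(d1,u1,d2,u2):
    a,v=ray(d1,u1); b,w=ray(d2,u2)
    s=np.linalg.lstsq(np.c_[v,-w],b-a,rcond=None)[0]
    p,q=a+v*s[0],b+w*s[1]; return (p+q)/2,np.linalg.norm(p-q)
def proj(d,P):
    R,t=cam(d); c=R@np.array(P)+t; x,y=c[:2]/c[2]; f=1+d["k1"]*(x*x+y*y); K=np.array(d["K"])
    return K[0,0]*x*f+K[0,2],K[1,1]*y*f+K[1,2]
E
python3 - <<'E'
from h import *
import pickle
D={n:cap(n) for n in("scene","top")}
pickle.dump(D,open("d0.pkl","wb"))
for n,d in D.items():
    cv2.imwrite(f"pics/{n}0.png",d["image"][...,::-1]); R,t=cam(d); print(n,-R.T@t,d["K"],d["k1"])
print(status.get_obs())
E
```

```text
pics
scene [0.24988012 0.63939677 0.71776698] [[410.81930177   0.         310.63710205]
 [  0.         410.81930177 199.45972301]
 [  0.           0.           1.        ]] 0.032571147050428906
top [0.4477555  0.14614202 0.96493236] [[483.80779147   0.         329.9649964 ]
 [  0.         483.80779147 201.46607584]
 [  0.           0.           1.        ]] -0.03517048287683598
{'time': 0.1, 'joint_pos': array([-1.30711369e+00,  3.59410553e-01,  1.51132213e+00, -3.86574498e-05,
        1.27251977e+00, -1.15086296e-01]), 'qvel': array([ 0.00048678, -0.00072414, -0.00299155,  0.00157931, -0.00054844,
        0.0002519 ]), 'tau': array([ 9.61738479e-04, -5.16355634e+01, -2.71406883e+01,  6.77621760e-02,
        2.76722736e-02, -2.94051119e-05]), 'eef_pos': array([ 0.22168765, -0.55686306,  0.22190781]), 'tool_rot': array([-3.08379560e+00, -5.91125118e-01,  2.51267758e-04]), 'wrist_force': array([-0.38217346, -0.21513211, -0.75517828]), 'wrist_torque': array([-0.0294229 , -0.01800831,  0.02068431]), 'grasp_force': 0.0, 'width': 0.08773135332230071}
```

View pics/scene0.png

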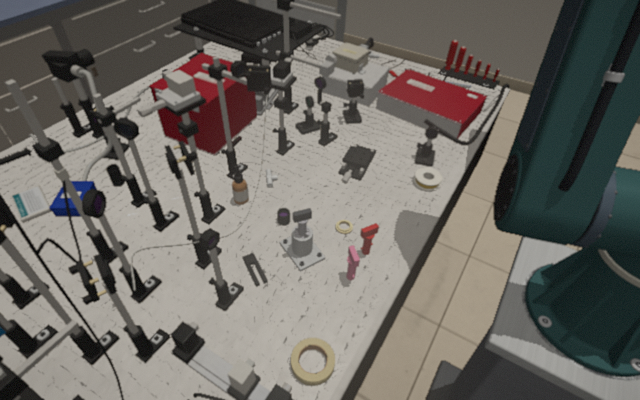

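View pics/top0.png

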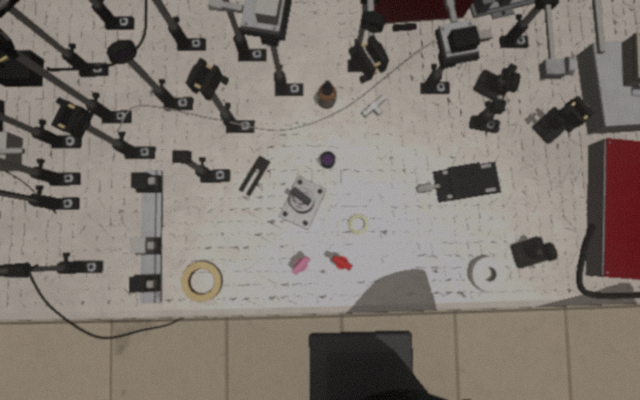

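The boss with the dark-barred bolt is at scene (302,240) and top (302,200). The candidates are that bolt, the pink one at top (299,262) and the red one at top (340,262). Only the first stands in the boss and has a dark bar. The fork is at top (254,176), the lens tube at (327,159) and the adapter at (357,223). I'll confirm with an enlarged crop.

```bash
python3 - <<'E'
from h import *
import pickle
D=pickle.load(open("d0.pkl","rb"))
a=cv2.resize(D["scene"]["image"][200:275,265:340],(600,600)[::1],interpolation=cv2.INTER_CUBIC)
b=cv2.resize(D["top"]["image"][165:240,265:340],(600,600),interpolation=cv2.INTER_CUBIC)
c=np.hstack([a,b]); c=cv2.resize(c,(800,400)); c=np.clip(c*1.5,0,255).astype(np.uint8)
cv2.imwrite("pics/crop0.png",c[...,::-1])
E
```

```text
(no output)
```

View pics/crop0.png

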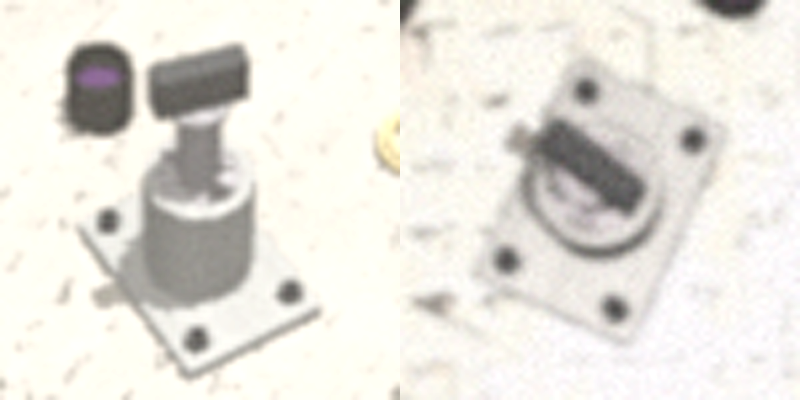

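The crop confirms it: a grey bolt with a dark bar stands in the barrel. The bar's top face is centred at top (~302,193.5), and the plate's screws are dark dots. Next I'll measure both.

```bash
cat > m.py <<'E'
from h import *
import pickle,sys
D=pickle.load(open("d0.pkl","rb")); T,S=D["top"],D["scene"]
def blob(d,x0,y0,x1,y1,th,seed):
    k=8; g=cv2.cvtColor(d["image"][y0:y1,x0:x1],cv2.COLOR_RGB2GRAY); g=cv2.resize(g,None,fx=k,fy=k,interpolation=cv2.INTER_CUBIC)
    cs,_=cv2.findContours((g<th).astype(np.uint8),cv2.RETR_EXTERNAL,cv2.CHAIN_APPROX_NONE)
    f=lambda p:np.array([(p[0]+.5)/k-.5+x0,(p[1]+.5)/k-.5+y0])
    out=[]
    for c in cs:
        if cv2.contourArea(c)<100: continue
        M=cv2.moments(c); out.append((f((M["m10"]/M["m00"],M["m01"]/M["m00"])),M["m00"]/k/k,[f(p) for p in cv2.boxPoints(cv2.minAreaRect(c))]))
    return out
if __name__=="__main__":
    for th in (70,85,100):
        print(th,"TOP");[print(c.round(2),round(a,1),np.round(b,1).tolist()) for c,a,b in blob(T,280,172,325,232,th,0)]
        print("SC");[print(c.round(2),round(a,1),np.round(b,1).tolist()) for c,a,b in blob(S,275,203,328,272,th,0)]
    tp=[(299.9,181.9),(320.1,191.1),(285.1,213.75),(305.3,222.75)]; P=[plane(T,u,.01)for u in tp]
    print(np.round(P,4)); print("top screws ctr",np.mean(P,0), "dists",np.linalg.norm(P[0]-P[2]),np.linalg.norm(P[0]-P[1]))
    for i,u in zip((0,1,3),[(285.25,241.4),(319.4,254.75),(301.75,263.75)]): print("scene proj of top screws",proj(S,P[i]),"vs",u)
E
python3 m.py
```

```text
70 TOP
[304.91 222.53] 4.1 [[303.20001220703125, 222.1999969482422], [304.6000061035156, 220.89999389648438], [306.6000061035156, 222.89999389648438], [305.20001220703125, 224.1999969482422]]
[284.56 213.39] 4.6 [[282.8999938964844, 213.39999389648438], [284.6000061035156, 211.6999969482422], [286.20001220703125, 213.3000030517578], [284.5, 215.0]]
[319.5  190.74] 4.5 [[317.8999938964844, 191.3000030517578], [318.79998779296875, 189.10000610351562], [321.1000061035156, 190.10000610351562], [320.20001220703125, 192.1999969482422]]
[300.16 195.93] 111.2 [[289.8999938964844, 192.39999389648438], [293.8999938964844, 187.10000610351562], [310.6000061035156, 199.8000030517578], [306.6000061035156, 205.10000610351562]]
[299.43 181.54] 4.9 [[297.70001220703125, 181.39999389648438], [299.29998779296875, 179.8000030517578], [301.20001220703125, 181.6999969482422], [299.6000061035156, 183.3000030517578]]
SC
[301.67 262.94] 1.9 [[301.0, 261.8999938964844], [302.1000061035156, 261.79998779296875], [302.3999938964844, 264.0], [301.20001220703125, 264.1000061035156]]
[319.02 254.26] 2.0 [[318.0, 25
[... 4740 characters left out ...]
5, 222.5]]
[283.11 216.43] 182.2 [[276.6000061035156, 224.6999969482422], [276.8999938964844, 207.8000030517578], [289.3999938964844, 208.0], [289.1000061035156, 224.89999389648438]]
[[0.5916 0.1769 0.01  ]
 [0.5724 0.1371 0.01  ]
 [0.5286 0.2072 0.01  ]
 [0.5099 0.1676 0.01  ]]
top screws ctr [0.55063221 0.17220342 0.01      ] dists 0.06991583277463864 0.04425342306545436
scene proj of top screws (np.float64(284.4686242415283), np.float64(241.42770891385325)) vs (285.25, 241.4)
scene proj of top screws (np.float64(301.62305908563667), np.float64(233.37582378223277)) vs (319.4, 254.75)
scene proj of top screws (np.float64(318.37970986057525), np.float64(254.645845278129)) vs (301.75, 263.75)
```

```bash
python3 - <<'E'
from m import *
U=[(299.44,181.6),(319.53,190.8),(284.56,213.38),(304.87,222.53)]; V={0:(284.81,241.07),3:(318.9,254.42),2:(301.4,263.3)}
for i,v in V.items(): print("screw",i,two(T,U[i],S,v))
P=np.array([plane(T,u,.010) for u in U]); c=P.mean(0); ex=(P[0]+P[1]-P[2]-P[3]); ex2=(P[0]-P[1]+P[2]-P[3])
A=np.degrees(np.arctan2(ex[1],ex[0])); print("boss",c,"x-axis deg",A, np.degrees(np.arctan2(ex2[1],ex2[0]))-90)
for th in(85,95,105,115):
    bt=[b for b in blob(T,280,172,325,232,th,0) if 100<b[1]<400 and abs(b[0][1]-195)<4]
    bs=[b for b in blob(S,289,203,328,228,th,0) if 60<b[1]<400]
    for t in bt:
        q=[plane(T,u,.126)for u in t[2]]; e=[q[1]-q[0],q[2]-q[1]]; e.sort(key=np.linalg.norm); 
        print(th,"top ctr@.115",plane(T,t[0],.115).round(4),"long deg",np.degrees(np.arctan2(e[1][1],e[1][0]))%180,[round(float(np.linalg.norm(x)),4) for x in e])
        for s in bs: print("   tri",two(T,t[0],S,s[0]),s[0],s[1])
    for s in bs:
        q=[plane(S,u,.115)for u in s[2]]; e=[q[1]-q[0],q[2]-q[1]]; e.sort(key=np.linalg.norm); b=max([(np.linalg.norm(s[2][(i+1)%4]-s[2][i]),i) for i in range(4)])[1]; w=q[(b+1)%4]-q[b]
        print("   scene long deg",np.degrees(np.arctan2(w[1],w[0]))%180)
# clearance bystanders
for n,u in dict(fork=(254,176),lens=(327,159),adapter=(357,223),pink=(299,262),red=(340,262)).items(): print(n,plane(T,u,.01).round(3))
E
```

```text
screw 0 (array([0.59120833, 0.17741647, 0.01226417]), np.float64(0.0015275710643940332))
screw 3 (array([0.50946203, 0.16806772, 0.01187063]), np.float64(0.00176933899221658))
screw 2 (array([0.52839844, 0.20775391, 0.01194015]), np.float64(0.001741030143431005))
boss [0.55124592 0.17318398 0.01      ] x-axis deg -25.811021192759565 -25.71259510200929
85 top ctr@.115 [0.5512 0.1739 0.115 ] long deg 54.218970254374995 [0.0146, 0.0391]
   tri (array([0.55022011, 0.17339623, 0.11300871]), np.float64(0.0026670642377219175)) [301.81730078 216.43514084] 110.5234375
   scene long deg 47.00114313842556
95 top ctr@.115 [0.5514 0.1745 0.115 ] long deg 54.97936637985387 [0.0171, 0.0409]
   tri (array([0.54994768, 0.1739102 , 0.11708608]), np.float64(0.002515282532680219)) [301.75839698 215.25566428] 163.671875
   scene long deg 50.132377036387894
105 top ctr@.115 [0.551  0.1763 0.115 ] long deg 87.57455666908761 [0.0313, 0.0429]
   tri (array([0.54911889, 0.17556829, 0.11936129]), np.float64(0.0028718470786568066)) [301.7471803 215.1783475] 176.515625
   scene long deg 50.536078964886826
115 top ctr@.115 [0.5463 0.1761 0.115 ] long deg 45.30663812693919 [0.034, 0.0558]
   tri (array([0.54626488, 0.1762292 , 0.12116368]), np.float64(0.001398990578024678)) [301.71939813 215.14514373] 188.34375
   scene long deg 50.82309497967688
fork [0.605 0.268 0.01 ]
lens [0.637 0.122 0.01 ]
adapter [0.507 0.065 0.01 ]
pink [0.433 0.181 0.01 ]
red [0.431 0.101 0.01 ]
```

```bash
python3 -m crank '[[0,0,-4,0,0,0,8.5],[3.5,-3.4,-2,0,0,0,8.5],[3.5,-3.4,-1,0,0,0,8.5],[3.5,-3.4,0,0,0,0,8.5],[3.5,-3.4,0,0,0,0,8.5],[3.5,-3.4,0,0,0,0,8.5],[3.5,-3.4,0,0,0,0,8.5],[3.5,-3.4,0,0,0,0,8.5],[3.5,-3.4,0,0,0,0,8.5],[3.5,-3.4,0,0,0,0,8.5]]' 20
cat > g.py <<'E'
from h import *
import sys
from scipy.spatial.transform import Rotation as Ro
o=status.get_obs(); R=Ro.from_rotvec(o["tool_rot"]).as_matrix()
P=np.array([0.5505,0.173,float(sys.argv[1]) if len(sys.argv)>1 else .2])
print("t",round(o["time"],2),"pos",o["eef_pos"].round(4),"yaw_y",np.degrees(np.arctan2(R[1,1],R[0,1])).round(2),"tilt",R[:,2].round(4),"q",o["joint_pos"].round(3))
print("to go, tool cm",(R.T@(P-o["eef_pos"])*100).round(2),"F tool",(R.T@o["wrist_force"]).round(2),"T",(R.T@o["wrist_torque"]).round(3),"w",round(o["width"],4),"gf",round(float(o["grasp_force"]),2))
E
python3 g.py
```

```text
time: 1.35
eef_pos: [0.4016, -0.155, 0.2925]
tool_rot: [-3.085, -0.591, 0.0]
wrist_force: [-0.1, -0.3, 0.1]
width: 0.0848
grasp_force: 0.0
t 1.35 pos [ 0.4016 -0.155   0.2925] yaw_y -68.31 tilt [-2.e-04  2.e-04 -1.e+00] q [-0.529  0.042  1.746  0.     1.353  0.663]
to go, tool cm [ 25.97 -24.97   9.25] F tool [-0.23  0.19 -0.15] T [0.008 0.017 0.025] w 0.0848 gf 0.0
```

```bash
python3 -m crank '[[4.3,-4.1,0,0,0,0,8.5],[4.3,-4.1,0,0,0,0,8.5],[4.3,-4.1,0,0,0,0,8.5],[4.3,-4.1,0,0,0,0,8.5],[4.3,-4.1,0,0,0,0,8.5],[4.3,-4.1,2,0,0,0,8.5],[0,0,3,0,0,-10.3,8.5],[0,0,3,0,0,-10.3,8.5],[0,0,1,0,0,-10.2,8.5],[0,0,0,0,0,0,8.5]]' 20
python3 g.py 0.098
```

```text
time: 2.6
eef_pos: [0.5489, 0.1671, 0.2014]
tool_rot: [-2.818, -1.387, 0.005]
wrist_force: [-0.2, 0.7, 0.8]
width: 0.0852
grasp_force: 0.0
t 2.6 pos [0.5489 0.1671 0.2014] yaw_y -37.58 tilt [-3.1e-03 -4.0e-04 -1.0e+00] q [0.175 0.343 1.592 0.    1.21  0.831]
to go, tool cm [ 0.59 -0.22 10.34] F tool [ 0.48 -0.59 -0.81] T [-0.106 -0.001  0.018] w 0.0852 gf 0.0
```

```bash
python3 -m crank '[[0.6,-0.2,2,0,0,0,8.5],[0,0,3,0,0,0,8.5],[0,0,3,0,0,0,8.5],[0,0,2.3,0,0,0,8.5],[0,0,0,0,0,0,8.5]]' 20
python3 g.py 0.098; python3 - <<'E'
from h import *
a=[cap("scene")["image"][170:280,240:380],cap("top")["image"][130:240,230:370]]
c=np.hstack([cv2.resize(x,(400,314),interpolation=3) for x in a]); cv2.imwrite("pics/g1.png",np.clip(c*1.4,0,255).astype(np.uint8)[...,::-1])
E
```

```text
time: 3.22
eef_pos: [0.5511, 0.1728, 0.0988]
tool_rot: [-2.819, -1.384, 0.004]
wrist_force: [-1.2, -0.9, 0.1]
width: 0.0852
grasp_force: 0.0
t 3.23 pos [0.5511 0.1728 0.0988] yaw_y -37.69 tilt [-2.8e-03 -4.0e-04 -1.0e+00] q [0.184 0.466 1.688 0.    0.991 0.842]
to go, tool cm [-0.03 -0.06  0.08] F tool [-1.42 -0.4  -0.12] T [-0.073 -0.004  0.05 ] w 0.0852 gf 0.0
```

View pics/g1.png

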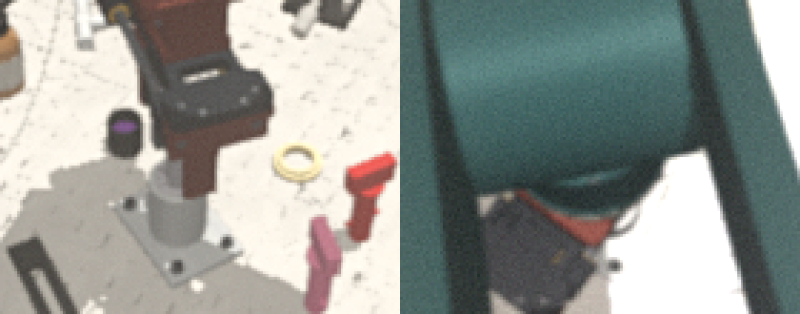

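The gripper straddles the bar, with the near finger in front of it at crop (200,165). The top view is blocked by the arm. Now I'll close lightly to centre.

```bash
python3 -m crank '[[0,-0.05,0.05,0,0,0,4],[0,0,0,0,0,0,2.5],[0,0,0,0,0,0,2],[0,0,0,0,0,0,1.7],[0,0,0,0,0,0,1.0],[0,0,0,0,0,0,1.0],[0,0,0,0,0,0,1.0],[0,0,0,0,0,0,1.0]]' 5
python3 g.py 0.098
```

```text
time: 4.32
eef_pos: [0.5517, 0.1734, 0.0992]
tool_rot: [-2.817, -1.39, 0.0]
wrist_force: [-0.1, -0.8, -0.7]
width: 0.0243
grasp_force: 5.0
t 4.33 pos [0.5517 0.1734 0.0992] yaw_y -37.5 tilt [-2.e-04  1.e-04 -1.e+00] q [0.185 0.465 1.689 0.    0.988 0.839]
to go, tool cm [-0.11 -0.06  0.12] F tool [-0.64  0.41  0.7 ] T [-0.049 -0.008 -0.016] w 0.0243 gf 5.0
```

```bash
python3 -m crank '[[0,0,0,0,0,0,1.0],[0,0,0,0,0,0,1.0],[0,0,0,0,0,0,1.0],[0,0,0,0,0,0,1.0]]' 5
python3 g.py 0.098; python3 - <<'E'
from h import *
a=cap("scene")["image"][180:260,260:360]
cv2.imwrite("pics/g2.png",np.clip(cv2.resize(a,(750,600),interpolation=2)*1.6,0,255).astype(np.uint8)[...,::-1])
E
```

```text
time: 4.82
eef_pos: [0.5517, 0.1735, 0.0992]
tool_rot: [-2.817, -1.389, 0.0]
wrist_force: [-0.2, 0.5, -0.2]
width: 0.0245
grasp_force: 5.0
t 4.83 pos [0.5517 0.1735 0.0992] yaw_y -37.5 tilt [-1.e-04  1.e-04 -1.e+00] q [0.185 0.465 1.689 0.    0.988 0.84 ]
to go, tool cm [-0.11 -0.07  0.12] F tool [ 0.27 -0.5   0.21] T [ 0.032 -0.031  0.036] w 0.0245 gf 5.0
```

View pics/g2.png

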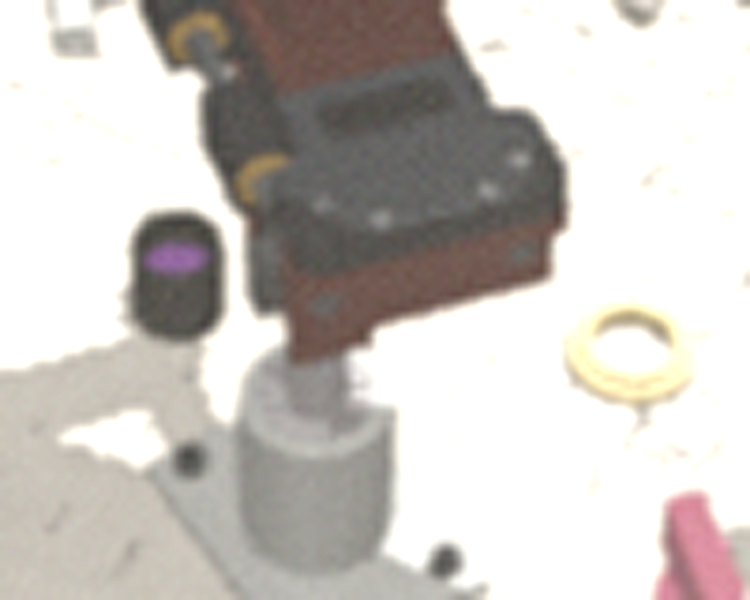

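The finger grips at crop (335,330), but the body hides the bar. A width of 24.5 mm instead of 12 is wrong, so I'll check the finger position against the projected one.

```bash
python3 - <<'E'
from h import *
from scipy.spatial.transform import Rotation as Ro
import pickle
o=status.get_obs(); R=Ro.from_rotvec(o["tool_rot"]).as_matrix(); p=o["eef_pos"]; S=pickle.load(open("d0.pkl","rb"))["scene"]
f=lambda q:tuple(((np.array(proj(S,q))-[260,180])*7.5).round(0))
for w in (.0123,.006,.044):
  print(w,[f(p+R@[x,-w-t,0]) for x in(-.01,.01) for t in (0,.0135)])
b=np.radians(52.5); B=np.array([np.cos(b),np.sin(b),0])
print("bar ends",[f(np.array([.5505,.173,z])+s*.019*B) for s in(-1,1) for z in (.104,.126)])
print("axis rim",f([.5505,.173,.063]),"tau",o["tau"].round(2))
E
```

```text
0.0123 [(np.float64(355.0), np.float64(328.0)), (np.float64(372.0), np.float64(364.0)), (np.float64(284.0), np.float64(347.0)), (np.float64(301.0), np.float64(383.0))]
0.006 [(np.float64(347.0), np.float64(311.0)), (np.float64(364.0), np.float64(347.0)), (np.float64(276.0), np.float64(330.0)), (np.float64(293.0), np.float64(366.0))]
0.044 [(np.float64(397.0), np.float64(414.0)), (np.float64(415.0), np.float64(452.0)), (np.float64(325.0), np.float64(434.0)), (np.float64(343.0), np.float64(472.0))]
bar ends [(np.float64(375.0), np.float64(276.0)), (np.float64(376.0), np.float64(220.0)), (np.float64(241.0), np.float64(312.0)), (np.float64(240.0), np.float64(255.0))]
axis rim (np.float64(309.0), np.float64(393.0)) tau [-2.000e-02 -5.283e+01 -2.159e+01  4.000e-02 -7.000e-02  0.000e+00]
```

The width doesn't fit a square grasp, so the bar may have turned. I'll open, lift clear and measure the bar again.

```bash
python3 -m crank '[[0,0,0,0,0,0,8.5],[0,0,0,0,0,0,8.5],[0,0,0,0,0,0,8.5],[0,0,0,0,0,0,8.5],[0,0,-3,0,0,0,8.5],[0,0,-5,0,0,0,8.5],[0,0,-5,0,0,0,8.5],[0,-4,-2,0,0,0,8.5],[0,0,0,0,0,0,8.5]]' 5
python3 - <<'E'
from h import *
from m import blob
import pickle
d=cap("scene"); pickle.dump(d,open("d1.pkl","wb"))
a=d["image"][195:265,265:345]
cv2.imwrite("pics/g3.png",np.clip(cv2.resize(a,(640,560),interpolation=2)*1.6,0,255).astype(np.uint8)[...,::-1])
for th in(85,95):
  for s in blob(d,289,203,328,228,th,0):
    q=[plane(d,u,.115)for u in s[2]]; b=max([(np.linalg.norm(s[2][(i+1)%4]-s[2][i]),i) for i in range(4)])[1]; w=q[(b+1)%4]-q[b]
    print(th,s[0],s[1],np.degrees(np.arctan2(w[1],w[0]))%180)
E
```

```text
time: 6.0
eef_pos: [0.5194, 0.1991, 0.2514]
tool_rot: [-2.816, -1.392, -0.005]
wrist_force: [0.2, -0.5, -0.9]
width: 0.0842
grasp_force: 0.0
85 [288.75349833 216.9164056 ] 3.1171875 124.0749352904437
85 [301.67074112 216.10647188] 112.96875 40.12390943797186
95 [301.71845238 225.39779685] 21.0546875 32.728581300837455
95 [288.86246444 216.93637387] 5.4921875 124.07491070616324
95 [301.65687006 214.9568983 ] 163.6640625 51.05005037868963
```

View pics/g3.png

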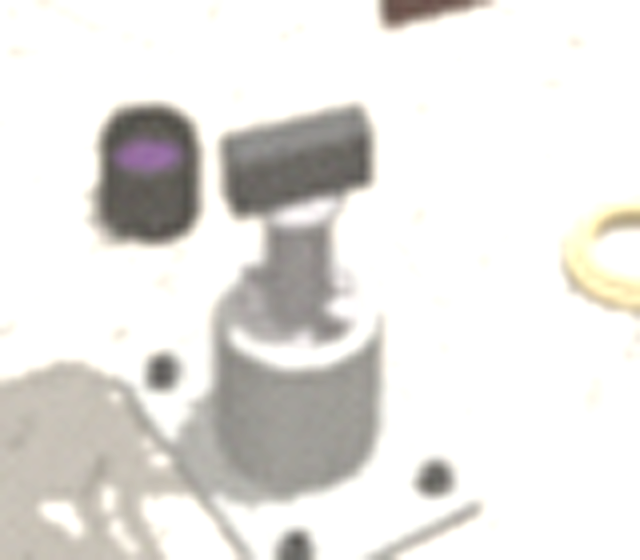

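The bar hasn't moved: it still spans crop (225–372, 105–215). A pale collar about 24 mm wide sits right under it at (300,210), so the fingertips closed on the collar, which also centred me on the axis across the grip. I'll grip about 7 mm higher.

```bash
sed -i 's/0.5505,0.173,/0.551,0.1726,/' g.py; python3 -m crank '[[-0.1,4,4,0,0,0,8.5],[0,0,4,0,0,0,8.5],[0,0,4,0,0,0,8.5],[0,0,2.5,0,0,0,8.5],[0,0,0,0,0,0,5],[0,0,0,0,0,0,3],[0,0,0,0,0,0,2.5],[0,0,0,0,0,0,2.2],[0,0,0,0,0,0,2.2]]' 5
python3 g.py 0.106
```

```text
time: 7.18
eef_pos: [0.5515, 0.1728, 0.1049]
tool_rot: [2.817, 1.39, 0.002]
wrist_force: [0.3, -0.5, -0.3]
width: 0.0385
grasp_force: 0.0
t 7.17 pos [0.5515 0.1728 0.1049] yaw_y -37.49 tilt [ 1.2e-03  3.0e-04 -1.0e+00] q [0.184 0.456 1.686 0.    0.998 0.838]
to go, tool cm [-0.04 -0.03 -0.11] F tool [-0.21  0.51  0.26] T [-0.032  0.017 -0.069] w 0.0385 gf 0.0
```

```bash
python3 -m crank '[[0,0,-0.15,0,0,0,1.0],[0,0,0,0,0,0,1.0],[0,0,0,0,0,0,1.0],[0,0,0,0,0,0,1.0],[0,0,0,0,0,0,1.0],[0,0,0,0,0,0,1.0]]' 5
python3 g.py 0.106
```

```text
time: 7.92
eef_pos: [0.551, 0.1727, 0.1057]
tool_rot: [-2.817, -1.389, 0.0]
wrist_force: [-1.0, 0.4, 2.3]
width: 0.0119
grasp_force: 5.0
t 7.92 pos [0.551  0.1727 0.1057] yaw_y -37.5 tilt [-2.e-04  1.e-04 -1.e+00] q [0.184 0.455 1.685 0.    1.002 0.838]
to go, tool cm [-0.01  0.   -0.03] F tool [-0.27 -1.03 -2.35] T [ 0.055  0.001 -0.016] w 0.0119 gf 5.0
```

Width is 11.9 mm, so the grip is on the bar. I'll loosen to a straddle and turn backward.

```bash
python3 -m crank '[[0,0,0,0,0,0,1.4],[0,0,0,0,0,0,1.4],[0,0,0,0,0,-7,1.4],[0,0,0,0,0,-7,1.4],[0,0,0,0,0,-7,1.4],[0,0,0,0,0,-7,1.4],[0,0,0,0,0,-7,1.4],[0,0,0,0,0,-7,1.4],[0,0,0,0,0,0,1.4]]' 5
python3 g.py 0.106
```

```text
time: 9.05
eef_pos: [0.551, 0.1727, 0.1057]
tool_rot: [-2.134, -2.306, -0.0]
wrist_force: [-0.3, 0.2, 0.5]
width: 0.014
grasp_force: 0.4
t 9.05 pos [0.551  0.1727 0.1057] yaw_y 4.44 tilt [-2.e-04  2.e-04 -1.e+00] q [0.184 0.455 1.685 0.    1.001 0.106]
to go, tool cm [-0.01 -0.   -0.03] F tool [ 0.27 -0.32 -0.49] T [-0.035 -0.013 -0.003] w 0.014 gf 0.41
```

```bash
python3 -m crank '[[0,0,0,0,0,-7,1.4],[0,0,0,0,0,-7,1.4],[0,0,0,0,0,-7,1.4],[0,0,0,0,0,-7,1.4],[0,0,0,0,0,-6,1.4],[0,0,0,0,0,-6,1.4],[0,0,0,0,0,0,1.4]]' 5
python3 g.py 0.106
python3 -m crank '[[0,0,0,0,0,-3,1.4],[0,0,0,0,0,-3,1.4],[0,0,0,0,0,-3,1.4],[0,0,0,0,0,-3,1.4],[0,0,0,0,0,0,1.4]]' 5
python3 g.py 0.106
python3 -m crank '[[0,0,0,0,0,-3,1.4],[0,0,0,0,0,-3,1.4],[0,0,0,0,0,0,1.4]]' 5
python3 g.py 0.106; python3 - <<'E'
from h import *
d=cap("scene"); a=d["image"][190:260,265:345]
cv2.imwrite("pics/g4.png",np.clip(cv2.resize(a,(640,560),interpolation=2)*1.6,0,255).astype(np.uint8)[...,::-1])
E
```

```text
time: 9.93
eef_pos: [0.5509, 0.1728, 0.1058]
tool_rot: [-1.219, -2.895, -0.0]
wrist_force: [-1.9, 1.1, 1.2]
width: 0.0139
grasp_force: 1.2
t 9.93 pos [0.5509 0.1728 0.1058] yaw_y 44.33 tilt [-4.e-04  2.e-04 -1.e+00] q [ 0.184  0.455  1.685  0.     1.002 -0.59 ]
to go, tool cm [-0.02 -0.   -0.02] F tool [ 2.16 -0.61 -1.19] T [0.013 0.174 0.005] w 0.0139 gf 1.23
time: 10.55
eef_pos: [0.5514, 0.1726, 0.1057]
tool_rot: [0.91, 3.006, 0.0]
wrist_force: [0.5, -0.4, 0.2]
width: 0.014
grasp_force: 0.0
t 10.55 pos [0.5514 0.1726 0.1057] yaw_y 56.31 tilt [ 5.e-04  0.e+00 -1.e+00] q [ 0.184  0.455  1.685 -0.     1.001 -0.799]
to go, tool cm [ 0.03 -0.02 -0.03] F tool [-0.69 -0.05 -0.2 ] T [-0.078 -0.092 -0.013] w 0.014 gf 0.0
time: 10.92
eef_pos: [0.5514, 0.1726, 0.1058]
tool_rot: [0.751, 3.05, 0.0]
wrist_force: [-0.2, -0.1, 0.4]
width: 0.0141
grasp_force: 0.0
t 10.93 pos [0.5514 0.1726 0.1058] yaw_y 62.33 tilt [ 4.e-04  1.e-04 -1.e+00] q [ 0.184  0.455  1.685 -0.     1.001 -0.904]
to go, tool cm [ 0.03 -0.02 -0.02] F tool [ 0.11 -0.19 -0.44] T [-0.089 -0.122 -0.026] w 0.0141 gf 0.0
```

View pics/g4.png

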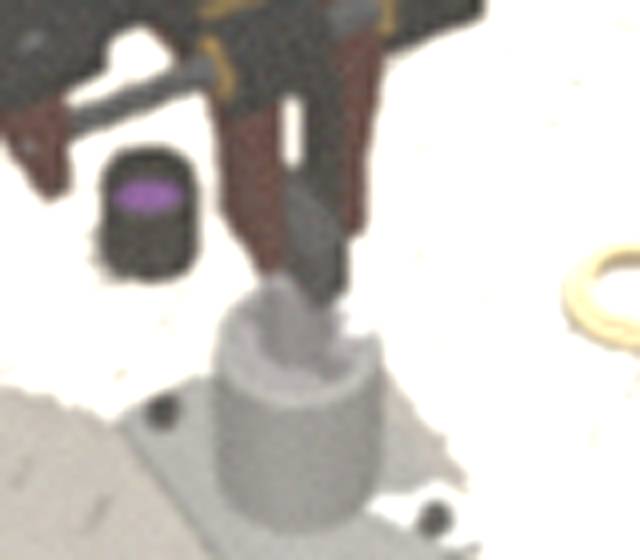

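The bar is seen end-on between the fingers, with its lower end at crop (~325,303), below the fingertips. I'll check that height against the 8 mm drop.

```bash
python3 - <<'E'
from h import *
import pickle
S=pickle.load(open("d0.pkl","rb"))["scene"]
f=lambda q:tuple(((np.array(proj(S,q))-[265,190])*8).round(0).tolist())
for a in (140,147,154):
  B=np.array([np.cos(np.radians(a)),np.sin(np.radians(a)),0]); N=np.array([-B[1],B[0],0])
  for zc in (.115,.107):
    c=np.array([.551,.1726,zc]); print(a,zc,"near end bottom L/R",[f(c+.019*B+s*.006*N-[0,0,.011]) for s in(-1,1)],"near top",[f(c+.019*B+s*.006*N+[0,0,.011]) for s in(-1,1)])
print("rim near/left/right check",f([.551,.1726,.063]))
E
```

```text
140 0.115 near end bottom L/R [(288.0, 291.0), (334.0, 281.0)] near top [(288.0, 232.0), (335.0, 221.0)]
140 0.107 near end bottom L/R [(288.0, 313.0), (334.0, 302.0)] near top [(288.0, 254.0), (335.0, 243.0)]
147 0.115 near end bottom L/R [(298.0, 291.0), (342.0, 276.0)] near top [(298.0, 231.0), (343.0, 216.0)]
147 0.107 near end bottom L/R [(298.0, 312.0), (341.0, 297.0)] near top [(298.0, 253.0), (342.0, 238.0)]
154 0.115 near end bottom L/R [(307.0, 290.0), (349.0, 271.0)] near top [(308.0, 230.0), (350.0, 211.0)]
154 0.107 near end bottom L/R [(307.0, 311.0), (348.0, 292.0)] near top [(308.0, 252.0), (349.0, 233.0)]
rim near/left/right check (288.0, 337.0)
```

It has dropped: the observed end bottom at (312–347, 308–292) fits height 0.107 at 154°. I'll follow it down and close.

```bash
python3 -m crank '[[0,0,0.35,0,0,0,1.4],[0,0,0.35,0,0,0,1.4],[0,0,0,0,0,0,1.0],[0,0,0,0,0,0,1.0],[0,0,0,0,0,0,1.0],[0,0,0,0,0,0,1.0]]' 12
python3 g.py 0.099
```

```text
time: 11.72
eef_pos: [0.5508, 0.1726, 0.0986]
tool_rot: [-0.746, -3.051, 0.0]
wrist_force: [-0.1, -0.5, -3.8]
width: 0.012
grasp_force: 12.0
t 11.72 pos [0.5508 0.1726 0.0986] yaw_y 62.5 tilt [-7.e-04 -1.e-04 -1.e+00] q [ 0.184  0.464  1.691  0.     0.987 -0.907]
to go, tool cm [-0.02  0.01 -0.04] F tool [-0.09 -0.47  3.82] T [-0.04  -0.041 -0.012] w 0.012 gf 11.99
```

```bash
python3 -m crank '[[0,0,0.04,0,0,9,1.0],[0,0,0.04,0,0,9,1.0],[0,0,0.04,0,0,9,1.0],[0,0,0.04,0,0,9,1.0],[0,0,0,0,0,0,1.0]]' 12
python3 g.py 0.099
python3 -m crank '[[0,0,0.04,0,0,9,1.0],[0,0,0.04,0,0,9,1.0],[0,0,0.04,0,0,9,1.0],[0,0,0.04,0,0,9,1.0],[0,0,0.04,0,0,9,1.0],[0,0,0.04,0,0,9,1.0],[0,0,0,0,0,0,1.0]]' 12
python3 g.py 0.095
```

```text
time: 12.35
eef_pos: [0.5506, 0.1724, 0.097]
tool_rot: [-1.651, -2.672, 0.001]
wrist_force: [-1.0, -1.9, -3.1]
width: 0.0121
grasp_force: 12.0
t 12.35 pos [0.5506 0.1724 0.097 ] yaw_y 26.59 tilt [-9.e-04 -4.e-04 -1.e+00] q [ 0.184  0.466  1.693 -0.     0.983 -0.28 ]
to go, tool cm [ 0.    0.04 -0.2 ] F tool [-1.26 -1.79  3.12] T [ 0.23  -0.2    0.041] w 0.0121 gf 11.99
time: 13.22
eef_pos: [0.5502, 0.1723, 0.0945]
tool_rot: [-2.682, -1.635, 0.003]
wrist_force: [-2.4, -2.2, -2.9]
width: 0.0119
grasp_force: 12.0
t 13.22 pos [0.5502 0.1723 0.0945] yaw_y -27.25 tilt [-1.7e-03 -6.0e-04 -1.0e+00] q [ 0.184  0.47   1.695 -0.     0.979  0.66 ]
to go, tool cm [ 0.06  0.06 -0.05] F tool [-3.03 -1.17  2.86] T [ 0.215 -0.597  0.017] w 0.0119 gf 11.99
```

```bash
python3 -m crank '[[0,0,0.04,0,0,9,1.0],[0,0,0.04,0,0,9,1.0],[0,0,0.04,0,0,9,1.0],[0,0,0.04,0,0,9,1.0],[0,0,0.04,0,0,9,1.0],[0,0,0.04,0,0,9,1.0],[0,0,0.04,0,0,9,1.0],[0,0,0.04,0,0,9,1.0],[0,0,0.04,0,0,9,1.0],[0,0,0.04,0,0,9,1.0]]' 12
python3 g.py 0.091
python3 -m crank '[[0,0,0,0,0,0,8.5],[0,0,0,0,0,0,8.5],[0,0,0,0,0,0,8.5],[0,0,0,0,0,0,8.5],[0,0,0,0,0,0,8.5],[0,0,0,0,0,0,8.5]]' 12
python3 g.py 0.091
```

```text
time: 14.48
eef_pos: [0.55, 0.1728, 0.0905]
tool_rot: [3.052, -0.746, -0.003]
wrist_force: [-2.0, -0.0, -1.7]
width: 0.0116
grasp_force: 12.0
t 14.47 pos [0.55   0.1728 0.0905] yaw_y -117.46 tilt [-2.e-03  3.e-04 -1.e+00] q [1.840e-01 4.750e-01 1.698e+00 1.000e-03 9.700e-01 2.234e+00]
to go, tool cm [ 0.1  -0.03 -0.05] F tool [-1.8   0.94  1.74] T [-0.247 -0.525 -0.005] w 0.0116 gf 11.99
time: 15.22
eef_pos: [0.5511, 0.1726, 0.0907]
tool_rot: [-3.052, 0.746, -0.0]
wrist_force: [0.4, -0.3, 0.6]
width: 0.0683
grasp_force: 0.0
t 15.22 pos [0.5511 0.1726 0.0907] yaw_y -117.48 tilt [ 0.e+00  1.e-04 -1.e+00] q [0.184 0.475 1.697 0.    0.969 2.234]
to go, tool cm [-0.01  0.01 -0.03] F tool [ 0.47  0.07 -0.56] T [ 0.117 -0.041  0.084] w 0.0683 gf 0.0
```

```bash
python3 -m crank '[[0,0,0,0,0,-10,8.5],[0,0,0,0,0,-10,8.5],[0,0,0,0,0,-10,8.5],[0,0,0,0,0,-10,8.5],[0,0,0,0,0,-10,8.5],[0,0,0,0,0,-10,8.5],[0,0,0,0,0,-10,8.5],[0,0,0,0,0,-10,8.5],[0,0,0,0,0,-10,8.5],[0,0,0,0,0,0,8.5]]' 12
python3 -m crank '[[0,0,0,0,0,-10,8.5],[0,0,0,0,0,-10,8.5],[0,0,0,0,0,-10,8.5],[0,0,0,0,0,-10,8.5],[0,0,0,0,0,-10,8.5],[0,0,0,0,0,-10,8.5],[0,0,0,0,0,-10,8.5],[0,0,0,0,0,-10,8.5],[0,0,0,0,0,-10,8.5],[0,0,0,0,0,0,5]]' 12
python3 g.py 0.091
python3 -m crank '[[0,0,0,0,0,0,3],[0,0,0,0,0,0,1],[0,0,0,0,0,0,1],[0,0,0,0,0,0,1],[0,0,0,0,0,0,1],[0,0,0,0,0,0,1],[0,0,0,0,0,0,1],[0,0,0,0,0,0,1]]' 12
python3 g.py 0.091; python3 - <<'E'
from h import *
d=cap("scene"); a=d["image"][190:260,265:345]
cv2.imwrite("pics/g5.png",np.clip(cv2.resize(a,(640,560),interpolation=2)*1.6,0,255).astype(np.uint8)[...,::-1])
E
```

```text
time: 16.48
eef_pos: [0.5511, 0.1727, 0.0907]
tool_rot: [-2.687, -1.628, 0.0]
wrist_force: [0.3, 0.4, 0.5]
width: 0.085
grasp_force: 0.0
time: 17.73
eef_pos: [0.5511, 0.1726, 0.0907]
tool_rot: [-0.754, -3.05, -0.0]
wrist_force: [0.0, 0.5, 0.3]
width: 0.0783
grasp_force: 0.0
t 17.73 pos [0.5511 0.1726 0.0907] yaw_y 62.24 tilt [-1.e-04  1.e-04 -1.e+00] q [ 0.184  0.475  1.698  0.     0.969 -0.902]
to go, tool cm [ 0.01 -0.01 -0.03] F tool [ 0.18  0.44 -0.32] T [-0.058 -0.069  0.013] w 0.0783 gf 0.0
time: 18.73
eef_pos: [0.551, 0.1726, 0.0907]
tool_rot: [-0.747, -3.051, 0.0]
wrist_force: [0.2, -0.3, 0.4]
width: 0.0117
grasp_force: 12.0
t 18.73 pos [0.551  0.1726 0.0907] yaw_y 62.5 tilt [-2.e-04 -1.e-04 -1.e+00] q [ 0.184  0.475  1.698 -0.     0.969 -0.907]
to go, tool cm [ 0.    0.   -0.03] F tool [-0.35 -0.19 -0.35] T [ 0.02  -0.126  0.041] w 0.0117 gf 11.98
```

View pics/g5.png

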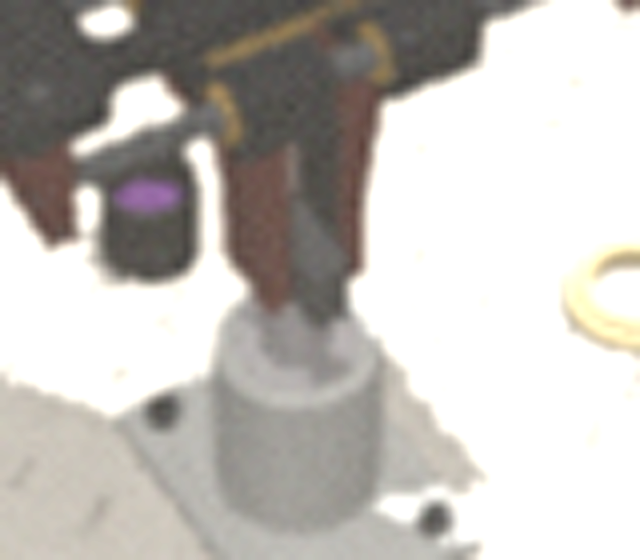

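The bar end is now at crop (~325,325), about 8 mm lower, and gripped. One more half turn.

```bash
python3 -m crank '[[0,0,0.04,0,0,9,1.0],[0,0,0.04,0,0,9,1.0],[0,0,0.04,0,0,9,1.0],[0,0,0.04,0,0,9,1.0],[0,0,0.04,0,0,9,1.0],[0,0,0.04,0,0,9,1.0],[0,0,0.04,0,0,9,1.0],[0,0,0.04,0,0,9,1.0],[0,0,0.04,0,0,9,1.0],[0,0,0.04,0,0,9,1.0]]' 12
python3 g.py 0.087
python3 -m crank '[[0,0,0.04,0,0,9,1.0],[0,0,0.04,0,0,9,1.0],[0,0,0.04,0,0,9,1.0],[0,0,0.04,0,0,9,1.0],[0,0,0.04,0,0,9,1.0],[0,0,0.04,0,0,9,1.0],[0,0,0.04,0,0,9,1.0],[0,0,0.04,0,0,9,1.0],[0,0,0.04,0,0,9,1.0],[0,0,0.03,0,0,8,1.0]]' 12
python3 -m crank '[[0,0,0,0,0,0,1.0],[0,0,0,0,0,0,1.0],[0,0,0,0,0,0,1.0]]' 12
python3 g.py 0.083; python3 - <<'E'
from h import *
d=cap("scene"); a=d["image"][190:260,265:345]
cv2.imwrite("pics/g6.png",np.clip(cv2.resize(a,(640,560),interpolation=2)*1.6,0,255).astype(np.uint8)[...,::-1])
E
```

```text
time: 20.02
eef_pos: [0.5497, 0.1721, 0.0867]
tool_rot: [-2.689, -1.623, 0.004]
wrist_force: [-2.9, -1.8, 3.7]
width: 0.0122
grasp_force: 12.0
t 20.02 pos [0.5497 0.1721 0.0867] yaw_y -27.78 tilt [-2.6e-03 -9.0e-04 -1.0e+00] q [ 1.840e-01  4.800e-01  1.702e+00 -1.000e-03  9.630e-01  6.690e-01]
to go, tool cm [ 0.11  0.09 -0.03] F tool [-2.93 -1.75 -3.69] T [ 0.397 -0.574 -0.051] w 0.0122 gf 11.99
time: 21.28
eef_pos: [0.5497, 0.1729, 0.0829]
tool_rot: [3.056, -0.727, -0.004]
wrist_force: [-2.8, 1.0, 3.3]
width: 0.012
grasp_force: 12.0
time: 21.65
eef_pos: [0.5501, 0.1726, 0.0827]
tool_rot: [3.058, -0.718, -0.003]
wrist_force: [-6.0, -0.7, 5.0]
width: 0.012
grasp_force: 12.0
t 21.65 pos [0.5501 0.1726 0.0827] yaw_y -116.41 tilt [-1.9e-03 -1.0e-04 -1.0e+00] q [0.184 0.485 1.705 0.    0.954 2.216]
to go, tool cm [ 0.08 -0.04 -0.03] F tool [-5.1   3.29 -5.04] T [-0.488 -1.006 -0.009] w 0.012 gf 12.01
```

View pics/g6.png

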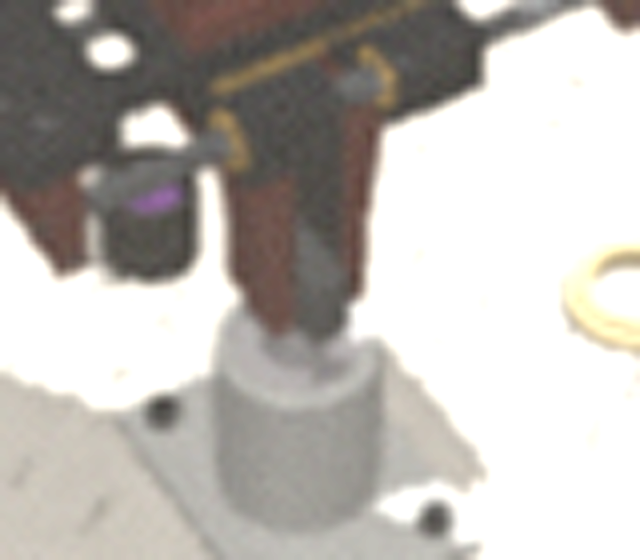

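The bar end is now at crop (~325,340), still held. I'll measure the total descent from the saved pictures.

```bash
python3 - <<'E'
import cv2,numpy as np
for n in "456":
    g=cv2.cvtColor(cv2.imread(f"pics/g{n}.png"),cv2.COLOR_BGR2GRAY).astype(float)
    r=[]
    for x in (312,320,328,336,344):
        c=cv2.blur(g[:, x-2:x+3],(5,3))[:,2]
        ys=[y for y in range(270,370) if c[y]<122<=c[y+1]]; r.append(ys)
    print(n,r)
E
```

```text
4 [[307], [309], [303], [293], [281]]
5 [[326], [329], [323], [317], [280]]
6 [[343], [343], [338], [332], [305]]
```

```bash
python3 - <<'E'
from h import *
import pickle
S=pickle.load(open("d0.pkl","rb"))["scene"]
f=lambda q:tuple(((np.array(proj(S,q))-[265,190])*8).round(0).tolist())
B=np.array([np.cos(np.radians(153.5)),np.sin(np.radians(153.5)),0]); N=np.array([-B[1],B[0],0])
for zc in (.107,.099,.091,.094):
    c=np.array([.551,.1726,zc]); print(zc,"bottom",[f(c+.019*B+s*.006*N-[0,0,.011]) for s in(-1,0,1)],"top",[f(c+.019*B+s*.006*N+[0,0,.011]) for s in(-1,0,1)])
d=cap("scene"); a=d["image"][205:240,290:325]
ims=[cv2.resize(cv2.imread(f"pics/g{n}.png")[120:400,200:400],(266,372),interpolation=2) for n in "456"]
cv2.imwrite("pics/cmp.png",np.hstack(ims))
E
```

```text
0.107 bottom [(307.0, 311.0), (327.0, 302.0), (348.0, 292.0)] top [(307.0, 252.0), (328.0, 243.0), (349.0, 233.0)]
0.099 bottom [(306.0, 332.0), (327.0, 322.0), (347.0, 313.0)] top [(307.0, 274.0), (328.0, 264.0), (348.0, 255.0)]
0.091 bottom [(306.0, 352.0), (327.0, 343.0), (347.0, 334.0)] top [(307.0, 295.0), (327.0, 286.0), (348.0, 276.0)]
0.094 bottom [(306.0, 345.0), (327.0, 335.0), (347.0, 326.0)] top [(307.0, 287.0), (327.0, 278.0), (348.0, 268.0)]
```

View pics/cmp.png

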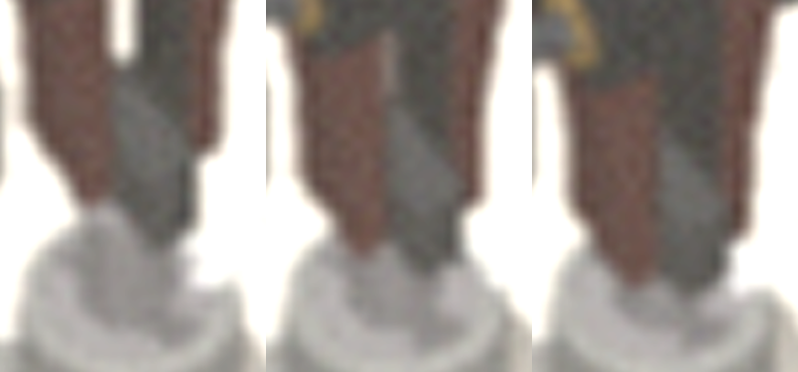

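Read against the predicted edge, the bar stands about 2 mm high (0.093 rather than 0.091), and the tool feels 5 N upward. I'll ease the grip to let the bolt settle and measure again.

```bash
python3 -m crank '[[0,0,0,0,0,0,1.5],[0,0,0,0,0,0,1.5],[0,0,0,0,0,0,1.5],[0,0,0,0,0,0,1.5]]' 12
python3 g.py 0.083
cat > e.py <<'E'
from h import *
d=cap("scene"); a=d["image"][190:260,265:345]
i=np.clip(cv2.resize(a,(640,560),interpolation=2)*1.6,0,255).astype(np.uint8)[...,::-1]; cv2.imwrite("pics/g7.png",i)
g=cv2.cvtColor(np.ascontiguousarray(i),cv2.COLOR_BGR2GRAY).astype(float)
print([[y for y in range(270,380) if c[y]<122<=c[y+1]] for x in(312,320,328,336,344) for c in [cv2.blur(g[:,x-2:x+3],(5,3))[:,2]]])
E
python3 e.py; python3 e.py
```

```text
time: 22.25
eef_pos: [0.5514, 0.1727, 0.0828]
tool_rot: [-3.058, 0.72, -0.001]
wrist_force: [-0.7, -1.0, -0.0]
width: 0.015
grasp_force: 0.0
t 22.25 pos [0.5514 0.1727 0.0828] yaw_y -116.49 tilt [ 5.e-04  2.e-04 -1.e+00] q [0.184 0.486 1.704 0.    0.952 2.217]
to go, tool cm [-0.03  0.03 -0.02] F tool [-0.13  1.2   0.01] T [ 0.019 -0.006 -0.056] w 0.015 gf 0.0
[[346], [347], [341], [337], [312]]
[[345], [347], [341], [337], [319]]
```

The bar has settled at 0.0915, which matches the 18 mm origin height after one turn. I'll regrip and recheck.

```bash
python3 -m crank '[[0,0,0,0,0,0,1.0],[0,0,0,0,0,0,1.0],[0,0,0,0,0,0,1.0],[0,0,0,0,0,0,1.0]]' 12
python3 g.py 0.083; python3 e.py; python3 e.py
```

```text
time: 22.85
eef_pos: [0.551, 0.1726, 0.0828]
tool_rot: [3.058, -0.72, -0.0]
wrist_force: [-0.4, -0.6, -0.3]
width: 0.012
grasp_force: 12.0
t 22.85 pos [0.551  0.1726 0.0828] yaw_y -116.49 tilt [-2.e-04 -1.e-04 -1.e+00] q [ 0.184  0.486  1.704 -0.     0.952  2.217]
to go, tool cm [-0.   -0.   -0.02] F tool [-0.09  0.75  0.34] T [-0.166  0.064  0.094] w 0.012 gf 11.98
[[346], [347], [341], [337], [306]]
[[347], [347], [341], [337], [306]]
```

The bolt is held at the right height and angle with almost no force. Handing in.

```bash
python3 -c "from rig import close_job; print(close_job())"
```

```text
the job is handed in; nothing more can be done
None
```

I turned the bolt back until it dropped into the thread, then forward one turn (about 359°), and handed in the job at about 23 s with the gripper still holding the bar and the bolt not screwed home; it gave no verdict.

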